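# Release a used medicine vial from its clamp and hold it in the code reader

### The arm

A 7-joint arm with a two-finger parallel gripper is mounted at the origin on a cart in front of the work surface, level with it; the furniture and walls round the work are solid. World frame = base frame: x ahead of the robot, y to its left, z up, the work surface at z = 0. Lengths are in m, angles in rad, forces in N, time in s.
With the tool pointing down it reaches from about 0.425 to 0.875 m from the base axis. Payload 4.7 kg.
Tool frame: the origin (TCP) lies midway between the tips of the shut fingers; the grasp point (between the pads) lies 19 mm behind it; z points along the fingers, y is the line along which they close (so a half turn about z gives the same grasp; the last joint's range is limited). The gripper opens to 87 mm and grips with 3 to 60 N. Pads are 19 mm wide; open, the fingers measure 117 mm over their backs; the gripper's body (75 mm by 190 mm) begins 51 mm behind the grasp point.
Start: joints at [1.165, 0.321, -0.07, 1.45, 0.023, 1.371, -0.057], TCP at [0.265, -0.594, 0.223] pointing down, gripper open.
Joint ranges: [-2.86, 2.86], [-0.3, 2.09], [-1.38, 1.24], [0.06, 2.45], [-1.56, 4.7], [0.09, 2.05], [-2.69, 2.69]. Speed limits (rad/s): [2.57, 2.57, 3.14, 3.14, 3.14, 3.14, 3.14].

### API

Orientations are given as a 3x3 rotation matrix whose columns are the frame's x, y, z axes.
In Python, from plant import state, capture, job_done gives the robot as it stands.
- The arm moves only by the tool creep_tool, called after ">>>" by a JSON object that holds its "name" and its "arguments". Schema: {"type":"object","properties":{"deltas":{"type":"array","items":{"type":"object","properties":{"finger_gap":{"type":"number"},"d":{"type":"array","items":{"type":"number"},"minItems":3,"maxItems":3},"twist":{"type":"number"}},"additionalProperties":false,"required":["finger_gap"]},"minItems":1,"maxItems":12},"squeeze":{"type":"number"},"only":{"type":"string"},"quiet":{"type":"boolean"},"lines":{"type":"string"}},"required":["deltas"],"additionalProperties":false}. deltas is a list of rows, 1 to 12 of them, each an object with the fields finger_gap (the opening from 0.0 (shut) to 1.0 (fully open)), d (a list: dx, dy, dz in shares of the most that a row can go, 1 being 62.5 mm), twist (a turn about the tool's z in normalised numbers (1 is pi rad)); a field left out counts as zero (the opening has to be given); each row shifts and turns the commanded pose from where the row before left it, along the tool's axes as they then stand; what a row does not reach is not made up. A row lasts 1/8 s, in which the tool goes at most 0.0625 m and 0.188 rad, less where a joint would pass 70% of its speed; a pose out of reach is approached as far as the arm can. The fingers move at their own pace and stop on an object; squeeze is the grip in N (left out, the last holds). Time passes only in rows, so rows that do not move let the fingers close. The tool returns the time, the measured TCP pose, the force, the opening and the grip force at its end. only (a regular expression) keeps the lines of the reply that match it, lines (a string "A,B") keeps lines A to B, and quiet returns only ok. Input that does not fit is refused with a message, and nothing moves.
- state(): the state, without advancing time (a new reading comes with each control period).
- capture(name): name is "scene" or "top" or "wrist"; returns a dict with "color" (420x560x3 uint8, red, green, blue), "z_map" (420x560 float32, m along the optical axis (not along the pixel's ray), 0 where there is no reading), "fx", "fy", "cx", "cy" (pixels), "T" (4x4, takes a point from camera to world coordinates). Camera axes: x right, y up, looking along -z (the intrinsics and any distortion apply to the point x, -y, -z); pixel columns grow to the right and rows downward; lengths in m; the calibration is good to about 2 mm. A picture is of the moment at which its call begins.
- job_done(): hands the job in; it is judged then, once.
The state is a dict: "time": time; "joints": joint angles; "joint_velocities": joint speeds; "joint_torque": joint torques, N m; "position": TCP position; "ee_rot": TCP orientation; "wrist_force": force on the tool from outside, world axes, zero at the start; "ft_torque": the same for the moment, N m; "width": opening from 0.0 (shut) to 1.0 (fully open); "grip_force": force on a finger pad.
Only numpy, scipy, OpenCV 4.12 (cv2) and the standard library are available. Lean on these libraries where they do the work, as an engineer would, in place of code of your own. Each camera call takes 0.05 s, during which the arm holds its last target. There are 200 camera calls.

### The job

A dose has been drawn from the blue-capped vial and its batch must be recorded: slide the vial clamp's blue jaw back to free the vial, lift the vial straight out, carry it over the things on the worktop without disturbing them, and bring it to the code reader so that the code on its base can be read. Finish while still holding the vial there: upright, centred in the reader's round black hood, its base down inside the hood and just above the glass, the vial never having touched any part of the reader.

Things in the scene. Friction and masses are not known exactly. Their poses are not given: they have to be found in the camera images.
- vial_1: the blue-capped glass vial with a white-and-blue label, standing upright in the clamp; 51 mm tall, 23 mm diameter as a straight cylinder from its base to 33 mm up, then a sloping shoulder to a 15 mm wide cap; 18 g, more or less. Origin at the centre of its base, z up along its axis. It has two twins with red and green caps in a white block: those are not wanted.
- vial_clamp: white slide-jaw vial clamp with blue jaw, fixed to the worktop, base plate 150 x 62 mm, 8 mm high. Origin on the worktop under the vial's axis; x points from the sliding to the fixed jaw, y across, z up. Each jaw is 20 mm wide in y; fixed jaw at x = +9 to +30 mm, 48 mm high; sliding jaw at -x, 57 mm high. The vial's sides at +y and -y are free for fingers from 18 mm up.
- seat (a point): floor of the clamp's round seat where the vial's base rests, 10 mm above the worktop, axes as the clamp's. The seat is 25.5 mm wide and 8 mm deep, so the vial must rise straight for 8 mm.
- clamp_jaw (a joint): slide of the blue jaw in metres: 0 = closed on the vial, grows as it moves along the clamp's -x, 0.028 = fully back at its stop. Held by friction only (about 3 N), no spring: it stays where it is left. Its steel fork lies over the vial's shoulder, so the vial cannot be lifted until the jaw is back; it is free from 0.012 on.
- jaw_grip (a point): point to grip on the sliding jaw's upright blue grip, on its axis, 14 mm below its top; it moves with the jaw. The grip is a post 18 mm (along the clamp's x) by 16 mm (along its y), its top 58 mm above the worktop and its foot 20 mm above it; 62 mm from the vial's axis when closed.
- code_reader: low white desktop code reader fixed to the worktop, 130 x 100 mm, its top 32 mm above the worktop, with a round black hood standing on it. Origin on the worktop under the hood's centre (the case reaches from x = -73 to +57 mm and 50 mm either side in y), z up.
- window (a point): centre of the dark glass at the bottom of the hood, facing up, 33.5 mm above the worktop; z up. The hood round it is 40 mm wide inside and 51 mm outside, and rises 14 mm above the glass.
- hood_rim (a point): centre of the hood's open upper rim, 14 mm above the glass and 47.5 mm above the worktop.
- cotton_tub: bystander: round translucent tub of cotton balls with lid, 141 mm wide, 136 mm tall, loose, standing between clamp and reader. Origin at the centre of its underside. Farther back, beyond x = 0.69 m, stand canisters and clip bins up to 165 mm tall, and at the back left (y above 0.3 m) a brown card box 281 mm tall.
- black_tray: bystander: black tray 146 x 146 mm, 19 mm high, with a capped syringe lying in it, the syringe's top 24 mm above the worktop. Origin at the centre of its underside.
- vial_block: bystander: white block 42 x 110 mm, 20 mm high, with the red-capped and the green-capped vial standing in it, their tops 57 mm above the worktop. Origin at the centre of its underside, long side along its y.

How it is judged:
On the way, in this order (a step that is already met when the one before it is completed fails the run):
1. the clamp's jaw is slid back, at least 12 mm, with the vial still standing in its seat (value of joint clamp_jaw above 0.012 m and distance between vial_1 and vial_clamp below 0.017 m), for 0.2 s.
2. the gripper has lifted the vial out of the clamp (base at least 50 mm above the worktop) (height (world z) of vial_1 above 0.05 m and contact force between the fingers and vial_1 above 0.3 N), for 0.2 s.
At the end, for the whole second after the job is handed in: The gripper holds the blue-capped vial still and upright (within 8 degrees) over the reader: its base 1.5 to 12.5 mm above the glass and so inside the 14 mm hood, its axis within 6 mm of the hood's centre, touching nothing of the reader (z of vial_1 in the frame of window between 0.0015 and 0.0125 m and horizontal distance between vial_1 and window below 0.006 m and angle between vial_1's own z axis and vertical below 0.14 rad and contact force between the fingers and vial_1 above 0.5 N and contact force between vial_1 and code_reader below 0.05 N and linear speed of vial_1 below 0.02 m/s); the arm keeps its last pose, push and grip.
It fails at once if the vial touches the reader's hood, glass or case (contact force between vial_1 and code_reader above 0.3 N).
It fails at once if the cotton tub, the tray or the white vial block is shoved more than 20 mm (distance of any of cotton_tub, black_tray, vial_block from where it was at the start of the episode above 0.02 m).
It also fails if it takes over 61 s, if anything falls off the work surface, if the arm or the gripper's body presses on something with over 40 N, if the wrist force passes 120 N, or if a joint passes its speed limit or range.

## Working session

There is one attempt and no reset: what is moved stays moved. The work goes in short steps, Python scripts to look and compute and a tool call to move; the robot and the scene stay as the last step left them, time stands still between calls to the robot, and variables do not carry over. Pictures are saved under pics/ and viewed, at most 10 in all, crops included, and the job is handed in when it is done.

```bash
ls; mkdir -p pics; cat > h.py <<'E'
import numpy as np, cv2
from plant import state, capture, job_done
def cloud(c):
    h,w=c["z_map"].shape; u,v=np.meshgrid(np.arange(w),np.arange(h)); d=c["z_map"]
    p=np.stack([(u-c["cx"])/c["fx"]*d,-(v-c["cy"])/c["fy"]*d,-d,np.ones_like(d)],-1)
    P=(p@np.array(c["T"]).T)[...,:3]; P[d==0]=np.nan; return P
def ray(c,u,v,z):
    T=np.array(c["T"]); d=T[:3,:3]@np.array([(u-c["cx"])/c["fx"],-(v-c["cy"])/c["fy"],-1]); o=T[:3,3]
    return o+d*(z-o[2])/d[2]
E
python3 - <<'E'
from h import *
s=state(); print({k:np.round(v,3).tolist() for k,v in s.items()})
for n in ("scene","top"):
    c=capture(n); np.save(f"{n}.npy",c,allow_pickle=True); cv2.imwrite(f"pics/{n}.png",c["color"][...,::-1]); print(n,c.keys(),np.round(c["T"],3).tolist(),c["fx"],c["cx"],c["cy"])
E
```

```text
pics
{'time': 0.0, 'joints': [1.165, 0.322, -0.07, 1.452, 0.023, 1.371, -0.057], 'joint_velocities': [0.003, 0.002, 0.001, 0.001, -0.0, -0.002, 0.001], 'joint_torque': [0.001, -49.129, -0.403, -31.253, -0.064, 0.044, 0.0], 'position': [0.265, -0.593, 0.221], 'ee_rot': [[0.913, 0.408, -0.001], [0.408, -0.913, 0.002], [-0.0, -0.002, -1.0]], 'wrist_force': [-0.278, 0.271, 0.29], 'ft_torque': [0.044, -0.03, 0.033], 'grip_force': 0.0, 'width': 1.002}
scene dict_keys(['color', 'z_map', 'fx', 'fy', 'cx', 'cy', 'T']) [[1.0, 0.012, 0.003, 0.548], [-0.007, 0.733, -0.68, -0.667], [-0.01, 0.68, 0.733, 0.795], [0.0, 0.0, 0.0, 1.0]] 390.4195627735581 284.605129457397 213.70649384259067
top dict_keys(['color', 'z_map', 'fx', 'fy', 'cx', 'cy', 'T']) [[-0.021, 0.98, -0.199, 0.315], [-1.0, -0.022, -0.001, 0.007], [-0.005, 0.199, 0.98, 1.316], [0.0, 0.0, 0.0, 1.0]] 475.73170623705886 274.8529948595877 212.45552338667346
```

View pics/scene.png

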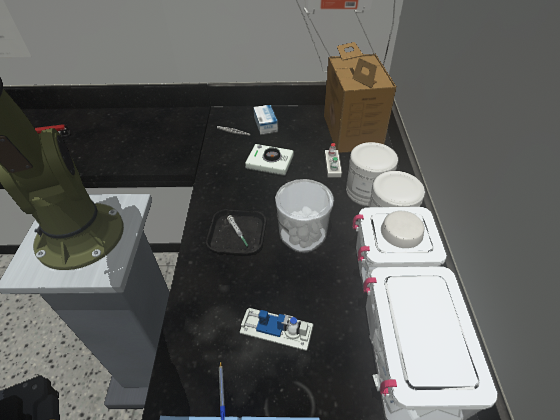

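View pics/top.png

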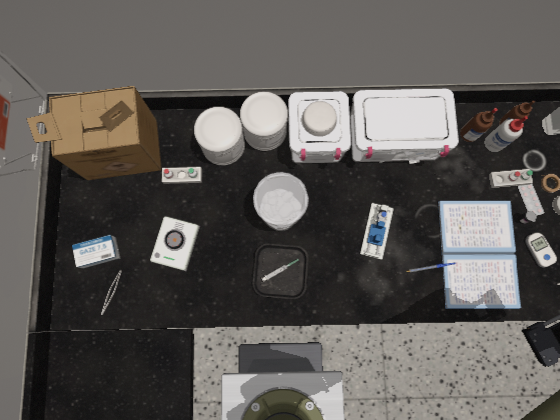

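The scene view shows the clamp at about (276,328), with the vial's cap near (293,322). In the top view the clamp is at (377,231), with the cap near (381,212), and the reader's hood is at (174,240). The tub is at (280,202) and the tray at (281,270). Next I'll measure these.

```bash
python3 - <<'E'
from h import *
for n,(clampbox,readbox) in {"top":((350,195,405,265),(145,210,205,275)),"scene":((235,300,320,352),(240,138,300,178))}.items():
    c=np.load(f"{n}.npy",allow_pickle=True).item(); P=cloud(c); hsv=cv2.cvtColor(c["color"],cv2.COLOR_RGB2HSV)
    u0,v0,u1,v1=clampbox
    m=cv2.inRange(hsv,(100,110,60),(125,255,255)); mm=np.zeros_like(m); mm[v0:v1,u0:u1]=m[v0:v1,u0:u1]
    k,l,st,ce=cv2.connectedComponentsWithStats(mm)
    for i in range(1,k):
        if st[i,4]>4: q=P[l==i]; print(n,"blue",st[i],ce[i].round(1),np.nanmedian(q,0).round(4),"zmax",np.nanmax(q[:,2]).round(4))
    z=P[...,2]
    for lo,hi in ((.052,.075),(.03,.05),(.004,.013)):
        s=np.zeros_like(m,bool); s[v0:v1,u0:u1]=((z>lo)&(z<hi))[v0:v1,u0:u1]
        if s.sum()>4:
            q=P[s]; print(n,"clamp band",lo,s.sum(),np.nanmean(q,0).round(4),q.min(0).round(3),q.max(0).round(3), cv2.minAreaRect((q[:,:2]*1000).astype(np.float32)))
    u0,v0,u1,v1=readbox
    for lo,hi in ((.041,.055),(.026,.037)):
        s=np.zeros_like(m,bool); s[v0:v1,u0:u1]=((z>lo)&(z<hi))[v0:v1,u0:u1]; q=P[s]
        if len(q)>4:print(n,"reader",lo,len(q),np.median(q,0).round(4),cv2.minAreaRect((q[:,:2]*1000).astype(np.float32)))
    big=cv2.resize(np.vstack([c["color"][clampbox[1]-5:clampbox[3]+5,clampbox[0]-5:clampbox[0]+95],c["color"][readbox[1]-5:readbox[3]+5,readbox[0]-5:readbox[0]+95]]),None,fx=4,fy=4,interpolation=cv2.INTER_CUBIC)
    cv2.imwrite(f"pics/crop_{n}.png",big[...,::-1]); print(big.shape)
# tub
c=np.load("top.npy",allow_pickle=True).item();P=cloud(c);s=(P[...,2]>.115)&(P[...,0]<.68)&(P[...,0]>.3)&(abs(P[...,1])<.25);print("tub",P[s].min(0),P[s].max(0))
print(capture("wrist")["T"])
E
```

```text
top blue [382 212   4   5  18] [383.5 213.8] [ 0.5593 -0.2826  0.0622] zmax 0.0655
top blue [368 221  17  25 285] [376.6 233.2] [ 0.514  -0.2674  0.0216] zmax 0.0671
top clamp band 0.052 135 [ 0.5306 -0.274   0.0579] [ 0.487 -0.29   0.052] [ 0.586 -0.255  0.067] ((536.793212890625, -276.3267517089844), (19.998023986816406, 100.71908569335938), 73.4264907836914)
top clamp band 0.03 96 [ 0.5511 -0.2773  0.0423] [ 0.487 -0.298  0.03 ] [ 0.587 -0.256  0.05 ] ((538.0861206054688, -275.25146484375), (22.891677856445312, 104.52825927734375), 70.97154235839844)
top clamp band 0.004 744 [ 0.5198 -0.2696  0.0074] [ 0.431 -0.353  0.004] [ 0.623 -0.198  0.013] ((526.3489379882812, -275.543212890625), (153.17852783203125, 192.82693481445312), 88.40916442871094)
top reader 0.041 94 [0.5045 0.2802 0.047 ] ((504.6153869628906, 281.2633361816406), (54.198402404785156, 48.392295837402344), 45.68027114868164)
top reader 0.026 1497 [0.4948 0.2861 0.0322] ((498.5010986328125, 286.4430847167969), (100.14492797851562, 129.77386474609375), 74.15880584716797)
(620, 400, 3)
scene blue [256 310  29  27 499] [2
[... 626 characters left out ...]
 0.013] ((519.3455200195312, -271.1917419433594), (165.83425903320312, 111.70886993408203), 4.966947078704834)
scene reader 0.041 86 [0.5074 0.2796 0.0464] ((505.1661376953125, 283.09912109375), (46.11121368408203, 47.765655517578125), 30.506153106689453)
scene reader 0.026 767 [0.4957 0.276  0.0325] ((498.3800354003906, 286.19891357421875), (102.96288299560547, 128.19003295898438), 74.37490844726562)
(448, 400, 3)
tub [ 0.52203795 -0.07480824  0.12252805] [0.66290287 0.06368411 0.14471834]
[[ 0.40706614  0.8854321   0.22429256  0.3275795 ]
 [-0.91339454  0.39534028  0.09703851 -0.56683401]
 [-0.00275087 -0.24436869  0.96967849  0.38408479]
 [ 0.          0.          0.          1.        ]]
```

```bash
python3 - <<'E'
from h import *
for n,(u0,v0,u1,v1) in {"top":(350,190,410,270),"scene":(230,295,325,355)}.items():
    c=np.load(f"{n}.npy",allow_pickle=True).item(); P=cloud(c); hsv=cv2.cvtColor(c["color"],cv2.COLOR_RGB2HSV); z=P[...,2]
    b=np.zeros(z.shape,bool); b[v0:v1,u0:u1]=1
    w=b&(hsv[...,2]>120)&(hsv[...,1]<60)&(z<.014)&(z>.002)
    vs,us=np.nonzero(w); q=np.array([ray(c,u,v,.008)[:2] for u,v in zip(us,vs)])*1000
    print(n,"plate",cv2.minAreaRect(q.astype(np.float32)))
    g=b&(hsv[...,0]>100)&(hsv[...,0]<125)&(hsv[...,1]>110)&(z>.05)&(P[...,0]<.53)
    print(n,"grip top",g.sum(),P[g].mean(0).round(4),P[g].min(0).round(3),P[g].max(0).round(3))
    g=b&(z>.045)&(np.hypot(P[...,0]-.56,P[...,1]+.283)<.012); print("cap",g.sum(),P[g].mean(0).round(4))
E
```

```text
top plate ((522.8054809570312, -273.4253845214844), (63.00247573852539, 148.7547149658203), 74.20415496826172)
top grip top 50 [ 0.5014 -0.2658  0.0573] [ 0.487 -0.281  0.05 ] [ 0.53  -0.255  0.067]
cap 51 [ 0.558  -0.2812  0.0559]
scene plate ((523.81298828125, -272.8090515136719), (62.23373794555664, 148.88998413085938), 74.10640716552734)
scene grip top 72 [ 0.5012 -0.2675  0.0567] [ 0.489 -0.283  0.05 ] [ 0.529 -0.256  0.061]
cap 93 [ 0.5593 -0.2851  0.0546]
```

The manual's scale: shifts go in shares of 62.5 mm and turns go in shares of pi rad. Converting my numbers, 0.05 m is 0.8, -0.029 m is -0.464, 0.174 rad / 3.1416 = 0.0554.

>>> {"name": "creep_tool", "arguments": {"deltas": [{"finger_gap":1, "d":[0.8, -0.464, 0.128]}, {"finger_gap":1, "d":[0.8, -0.464, 0.128]}, {"finger_gap":1, "d":[0.8, -0.464, 0.128]}, {"finger_gap":1, "d":[0.8, -0.464, 0.128]}, {"finger_gap":1, "d":[0.8, -0.464, 0.128]}, {"finger_gap":1, "d":[0.8, -0.464, 0.128]}, {"finger_gap":1, "d":[0.768, -0.464, 0.112]}, {"finger_gap":1, "twist":0.0554}, {"finger_gap":1, "twist":0.0554}, {"finger_gap":1, "twist":0.0554}, {"finger_gap":1, "twist":0.0554}, {"finger_gap":1}], "squeeze": 30}}

```text
time: 1.65
position: [0.4997, -0.2663, 0.1673]
ee_rot: [[0.963, -0.271, -0.001], [-0.271, -0.963, 0.0], [-0.001, 0.0, -1.0]]
wrist_force: [-0.6, 0.1, 0.6]
width: 1.0
grip_force: 0.0
```

```bash
python3 - <<'E'
from h import *
c=capture("wrist"); np.save("w1.npy",c,allow_pickle=True); cv2.imwrite("pics/w1.png",c["color"][...,::-1])
s=state(); print(np.round(s["position"],4),np.round(s["ee_rot"],4).tolist(),np.round(s["joints"],3))
P=cloud(c); hsv=cv2.cvtColor(c["color"],cv2.COLOR_RGB2HSV); z=P[...,2]
m=cv2.inRange(hsv,(100,110,60),(125,255,255)); k,l,st,ce=cv2.connectedComponentsWithStats(m)
for i in range(1,k):
    if st[i,4]>60: print(st[i],ce[i].round(1),np.nanmean(P[l==i],0).round(4))
for nm,lo,hi in(("58+",.055,.066),("fix",.044,.052)):
    g=(z>lo)&(z<hi); k,l,st,ce=cv2.connectedComponentsWithStats(g.astype(np.uint8))
    for i in range(1,k):
        if st[i,4]>60: q=P[l==i]; print(nm,st[i],q.mean(0).round(4),cv2.minAreaRect((q[:,:2]*1000).astype(np.float32)))
E
```

```text
[ 0.4998 -0.2662  0.1673] [[0.963, -0.2694, -0.0005], [-0.2694, -0.963, 0.0002], [-0.0005, -0.0001, -1.0]] [ 0.676  0.191 -0.262  1.729  0.052  1.229 -1.443]
[267 128  16  17 201] [274.6 136.1] [ 0.5623 -0.2844  0.0617]
[ 254  160   40   58 2058] [274. 187.] [ 0.5149 -0.2704  0.0317]
[435 204  51  22 283] [453.9 215.1] [ 0.4281 -0.4495  0.009 ]
58+ [263 128  23  47 808] [ 0.5481 -0.2798  0.0585] ((549.7493896484375, -280.3821105957031), (19.63319969177246, 39.9231071472168), 73.87793731689453)
58+ [  0 131  43 101 856] [ 0.5862 -0.0637  0.0604] ((583.983154296875, -58.82233810424805), (23.949687957763672, 92.0940933227539), 79.83697509765625)
58+ [266 200  17  19 313] [ 0.4998 -0.2662  0.0579] ((499.5173034667969, -266.19915771484375), (14.9075927734375, 17.277721405029297), 73.90885162353516)
fix [  0   0  32  11 159] [ 0.7212 -0.1071  0.0475] ((721.279296875, -107.5735092163086), (27.854206085205078, 2.2660655975341797), 89.1883544921875)
fix [262 103  25  47 654] [ 0.5746 -0.2873  0.0479] ((570.40576171875, -286.10296630859375), (21.830921173095703, 39.87408447265625), 74.41744995117188)
fix [  0 126  50 106 598] [ 0.5876 -0.0615  0.048 ] ((586.1017456054688, -55.824005126953125), (30.257219314575195, 100.61498260498047), 81.90444946289062)
```

View pics/w1.png

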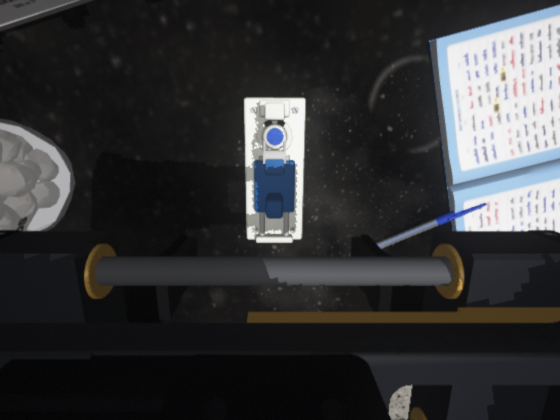

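The wrist view shows the blue grip's top at (274,209) directly below the TCP, and the vial's cap at (275,136). Both agree with the earlier measurements, so I'll descend and grip the post.

Scaled: 0.05 m is 0.8, 0.03 m is 0.48.

>>> {"name": "creep_tool", "arguments": {"deltas": [{"finger_gap":1, "d":[0, 0, 0.8]}, {"finger_gap":1, "d":[0, 0, 0.8]}, {"finger_gap":1, "d":[0, 0, 0.48]}, {"finger_gap":1, "d":[0, 0, 0.176]}, {"finger_gap":1}, {"finger_gap":0}, {"finger_gap":0}, {"finger_gap":0}, {"finger_gap":0}, {"finger_gap":0}, {"finger_gap":0}], "squeeze": 30}}

```text
time: 3.08
position: [0.4999, -0.2664, 0.0265]
ee_rot: [[0.962, -0.273, -0.0], [-0.273, -0.962, -0.0], [-0.0, 0.0, -1.0]]
wrist_force: [-0.2, -0.3, -0.3]
width: 0.399
grip_force: 0.0
```

>>> {"name": "creep_tool", "arguments": {"deltas": [{"finger_gap":0}, {"finger_gap":0}, {"finger_gap":0}, {"finger_gap":0}, {"finger_gap":0}]}}

```text
time: 3.7
position: [0.4999, -0.2666, 0.0265]
ee_rot: [[0.962, -0.273, -0.0], [-0.273, -0.962, -0.0], [0.0, 0.0, -1.0]]
wrist_force: [0.5, -1.1, -0.2]
width: 0.184
grip_force: 30.0
```

Gripped at a width of 16 mm, which matches the post. I'll pull back 24 mm gently.

Scaled: -0.005 m is -0.08, -0.004 m is -0.064.

>>> {"name": "creep_tool", "arguments": {"deltas": [{"finger_gap":0, "d":[-0.064, 0, 0]}, {"finger_gap":0, "d":[-0.08, 0, 0]}, {"finger_gap":0, "d":[-0.08, 0, 0]}, {"finger_gap":0, "d":[-0.08, 0, 0]}, {"finger_gap":0, "d":[-0.08, 0, 0]}, {"finger_gap":0}, {"finger_gap":0}, {"finger_gap":0}]}}

```text
time: 4.7
position: [0.4758, -0.2597, 0.0265]
ee_rot: [[0.962, -0.273, -0.002], [-0.273, -0.962, 0.0], [-0.002, 0.0, -1.0]]
wrist_force: [-5.1, -1.4, 2.0]
width: 0.182
grip_force: 30.0
```

Scaled: -0.05 m is -0.8, -0.03 m is -0.48.

>>> {"name": "creep_tool", "arguments": {"deltas": [{"finger_gap":1}, {"finger_gap":1}, {"finger_gap":1}, {"finger_gap":1}, {"finger_gap":1}, {"finger_gap":1, "d":[0, 0, -0.48]}, {"finger_gap":1, "d":[0, 0, -0.8]}, {"finger_gap":1, "d":[0, 0, -0.8]}, {"finger_gap":1}, {"finger_gap":1}]}}

```text
time: 5.95
position: [0.4765, -0.2597, 0.1561]
ee_rot: [[0.962, -0.273, -0.001], [-0.273, -0.962, 0.0], [-0.001, 0.0, -1.0]]
wrist_force: [-0.2, -0.2, -0.0]
width: 0.998
grip_force: 0.0
```

```bash
python3 - <<'E'
from h import *
c=capture("wrist"); np.save("w2.npy",c,allow_pickle=True); cv2.imwrite("pics/w2.png",c["color"][...,::-1])
s=state(); p=np.array(s["position"]);R=np.array(s["ee_rot"])
P=cloud(c); hsv=cv2.cvtColor(c["color"],cv2.COLOR_RGB2HSV); z=P[...,2]
m=cv2.inRange(hsv,(100,110,60),(125,255,255)); k,l,st,ce=cv2.connectedComponentsWithStats(m)
for i in range(1,k):
    if st[i,4]>60: a=ray(c,*ce[i],.061); print(st[i],np.nanmean(P[l==i],0).round(4),"ray61",a.round(4),"tool",(R.T@(a-p)).round(4))
g=(z>.055)&(z<.0595); k,l,st,ce=cv2.connectedComponentsWithStats(g.astype(np.uint8))
for i in range(1,k):
    if st[i,4]>60: print(st[i],P[l==i].mean(0).round(4),cv2.minAreaRect((P[l==i][:,:2]*1000).astype(np.float32)))
print(s["joints"])
E
```

```text
[267  97  17  18 242] [ 0.5622 -0.2844  0.0616] ray61 [ 0.5622 -0.2845  0.061 ] tool [0.09   0.0005 0.0941]
[ 253  162   42   60 2220] [ 0.4908 -0.2635  0.0317] ray61 [ 0.4962 -0.2651  0.061 ] tool [ 0.0212 -0.0001  0.0943]
[443 183  55  24 321] [ 0.4281 -0.4499  0.009 ] ray61 [ 0.4474 -0.4212  0.061 ] tool [0.0168 0.1634 0.0942]
[  0 116  28 111 393] [ 0.575  -0.0603  0.0572] ((568.3997802734375, -51.35487365722656), (23.333900451660156, 97.6562728881836), 61.687442779541016)
[262 142  24  36 620] [ 0.5182 -0.2712  0.0571] ((520.4970092773438, -271.6686096191406), (19.675268173217773, 29.707670211791992), 74.20947265625)
[265 203  18  20 321] [ 0.4759 -0.2592  0.0579] ((475.7031555175781, -258.9479064941406), (15.193672180175781, 17.135709762573242), 74.071533203125)
[ 0.69275803  0.15139633 -0.2645353   1.7990874   0.04232288  1.19871951
 -1.43147142]
```

View pics/w2.png

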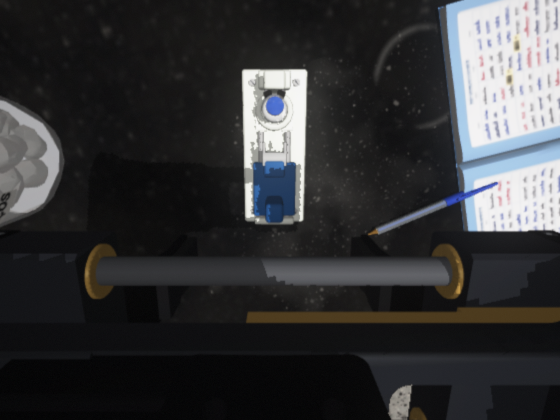

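The jaw is back and the vial still stands in its seat, cap at (275,106). The fork is clear. I'll move over the vial and go down with the pads at ±y.

Scaled: 0.05 m is 0.8, 0.044 m is 0.704.

>>> {"name": "creep_tool", "arguments": {"deltas": [{"finger_gap":1, "d":[0.704, 0, 0]}, {"finger_gap":1, "d":[0.704, 0, 0]}, {"finger_gap":1}, {"finger_gap":1, "d":[0, 0, 0.8]}, {"finger_gap":1, "d":[0, 0, 0.8]}, {"finger_gap":1, "d":[0, 0, 0.4]}, {"finger_gap":1, "d":[0, 0, 0.16]}, {"finger_gap":1}, {"finger_gap":0}, {"finger_gap":0}, {"finger_gap":0}, {"finger_gap":0}], "squeeze": 15}}

```text
time: 7.5
position: [0.5617, -0.2839, 0.0219]
ee_rot: [[0.962, -0.273, 0.0], [-0.273, -0.962, -0.0], [0.001, 0.0, -1.0]]
wrist_force: [0.9, -0.0, -0.0]
width: 0.631
grip_force: 0.0
```

>>> {"name": "creep_tool", "arguments": {"deltas": [{"finger_gap":0}, {"finger_gap":0}, {"finger_gap":0}, {"finger_gap":0}, {"finger_gap":0}]}}

```text
time: 8.12
position: [0.5615, -0.2838, 0.0215]
ee_rot: [[0.962, -0.273, -0.0], [-0.273, -0.962, -0.0], [-0.0, 0.0, -1.0]]
wrist_force: [0.0, -0.6, 0.3]
width: 0.257
grip_force: 15.0
```

Scaled: -0.04 m is -0.64, -0.03 m is -0.48.

>>> {"name": "creep_tool", "arguments": {"deltas": [{"finger_gap":0, "d":[0, 0, -0.08]}, {"finger_gap":0, "d":[0, 0, -0.16]}, {"finger_gap":0, "d":[0, 0, -0.32]}, {"finger_gap":0, "d":[0, 0, -0.48]}, {"finger_gap":0, "d":[0, 0, -0.64]}, {"finger_gap":0, "d":[0, 0, -0.64]}, {"finger_gap":0, "d":[0, 0, -0.48]}, {"finger_gap":0}, {"finger_gap":0}]}}

```text
time: 9.25
position: [0.5612, -0.2837, 0.1965]
ee_rot: [[0.962, -0.273, -0.0], [-0.273, -0.962, -0.0], [-0.0, 0.0, -1.0]]
wrist_force: [0.6, -0.8, -1.3]
width: 0.252
grip_force: 15.0
```

```bash
python3 - <<'E'
from h import *
for n in("scene","top","wrist"):
    c=capture(n); np.save(n+"3.npy",c,allow_pickle=True)
    if n!="top": cv2.imwrite(f"pics/{n}3.png",c["color"][...,::-1])
s=state(); print(s["width"],s["grip_force"],np.round(s["position"],4))
E
```

```text
0.253086033670406 15.000024272608243 [ 0.5607 -0.2835  0.1951]
```

View pics/scene3.png

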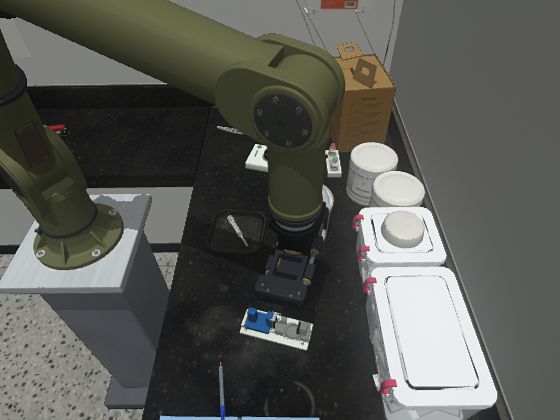

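The clamp at (276,328) is now empty and its jaw is back. The vial is in the gripper, hidden behind it in this view. Next I'll turn and carry it over the tub to a spot just short of the hood for a look.

Scaled: -0.175 rad / 3.1416 = -0.0557.

>>> {"name": "creep_tool", "arguments": {"deltas": [{"finger_gap":0, "twist":-0.0557}, {"finger_gap":0, "twist":-0.0557}, {"finger_gap":0, "twist":-0.0557}, {"finger_gap":0, "twist":-0.0557}, {"finger_gap":0}]}}

```text
time: 10.02
position: [0.561, -0.2837, 0.1954]
ee_rot: [[0.912, 0.409, -0.002], [0.409, -0.912, 0.001], [-0.001, -0.002, -1.0]]
wrist_force: [0.1, 0.3, -0.2]
width: 0.249
grip_force: 15.0
```

>>> {"name": "creep_tool", "arguments": {"deltas": [{"finger_gap":0, "d":[0.16, -0.48, 0]}, {"finger_gap":0, "d":[0.176, -0.832, 0]}, {"finger_gap":0, "d":[0.176, -0.832, 0]}, {"finger_gap":0, "d":[0.176, -0.832, 0]}, {"finger_gap":0, "d":[0.176, -0.832, 0]}, {"finger_gap":0, "d":[0.176, -0.832, 0]}, {"finger_gap":0, "d":[0.176, -0.832, 0]}, {"finger_gap":0, "d":[0.176, -0.832, 0]}, {"finger_gap":0, "d":[0.176, -0.832, 0]}, {"finger_gap":0, "d":[0.176, -0.832, 0]}, {"finger_gap":0, "d":[0.16, -0.656, 0]}, {"finger_gap":0}]}}

```text
time: 11.52
position: [0.4463, 0.2605, 0.1965]
ee_rot: [[0.91, 0.415, -0.001], [0.415, -0.91, 0.002], [-0.0, -0.002, -1.0]]
wrist_force: [-0.3, -0.6, -0.6]
width: 0.252
grip_force: 15.0
```

```bash
python3 - <<'E'
from h import *
c=capture("wrist"); np.save("w4.npy",c,allow_pickle=True); cv2.imwrite("pics/w4.png",c["color"][...,::-1])
s=state(); print(s["width"],s["grip_force"],np.round(s["position"],4),np.round(s["joints"],3))
P=cloud(c); z=P[...,2]
for lo,hi in ((.042,.052),(.029,.036)):
    g=(z>lo)&(z<hi); k,l,st,ce=cv2.connectedComponentsWithStats(g.astype(np.uint8))
    for i in range(1,k):
        if st[i,4]>100: q=(P[l==i][:,:2]*1000).astype(np.float32); print(lo,st[i],P[l==i].mean(0).round(4),cv2.minAreaRect(q),cv2.minEnclosingCircle(q))
E
```

```text
0.2512289768363623 14.999889349519435 [0.4474 0.2578 0.1962] [ 0.189  0.107 -0.804  1.792  0.08   1.277 -1.781]
0.042 [   2   17  117   91 7929] [0.4826 0.4993 0.0454] ((481.7303771972656, 499.74700927734375), (62.47113800048828, 106.9993896484375), 14.111106872558594) ((481.65618896484375, 499.0453796386719), 60.24370193481445)
0.042 [254 109  49  51 583] [0.5089 0.284  0.0477] ((508.4488525390625, 283.37255859375), (48.36824417114258, 47.65991973876953), 23.34814453125) ((508.3822937011719, 283.6019592285156), 24.428030014038086)
0.042 [505 121  55 110 717] [0.5771 0.0442 0.0471] ((575.473876953125, 35.008567810058594), (112.53778839111328, 37.925472259521484), 20.68263816833496) ((582.17138671875, 17.2679710388183
[... 183 characters left out ...]
629638671875, 449.3760986328125), 30.573795318603516)
0.029 [ 201   60  146  153 9540] [0.5022 0.2869 0.0324] ((500.5686340332031, 285.8117370605469), (98.26296997070312, 128.15499877929688), 73.90930938720703) ((500.2677001953125, 285.80377197265625), 78.08686065673828)
0.029 [ 258  113   40   43 1331] [0.5085 0.2837 0.034 ] ((508.3957214355469, 283.63873291015625), (42.22870635986328, 40.58906173706055), 23.76115608215332) ((508.3509216308594, 283.67169189453125), 21.243619918823242)
0.029 [497 123  49 104 417] [0.5761 0.0436 0.0325] ((574.2980346679688, 34.07332992553711), (111.05388641357422, 36.468284606933594), 22.19276237487793) ((581.185546875, 17.189992904663086), 55.52705001831055)
```

View pics/w4.png

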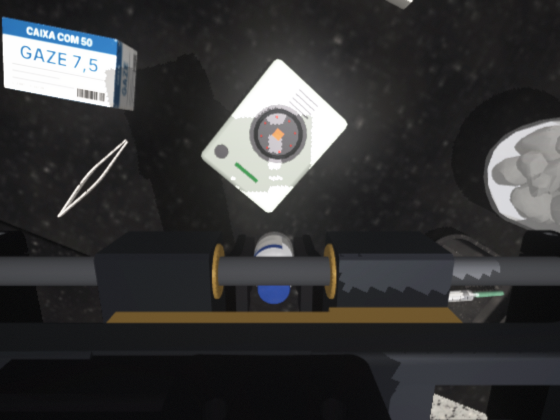

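The wrist view shows the hood at (278,134) and the held vial's cap at (274,290). The three cameras put the hood at about (0.506, 0.283). I'll move over it, turn so the scene camera sees the vial, lower partway and check.

Scaled: 0.04 m is 0.64, 0.035 m is 0.56, -0.15 rad / 3.1416 = -0.0477.

>>> {"name": "creep_tool", "arguments": {"deltas": [{"finger_gap":0, "d":[0.48, 0.016, 0]}, {"finger_gap":0, "d":[0.56, 0.016, 0]}, {"finger_gap":0}, {"finger_gap":0, "twist":-0.0477}, {"finger_gap":0, "twist":-0.0477}, {"finger_gap":0, "twist":-0.0477}, {"finger_gap":0, "twist":-0.0477}, {"finger_gap":0, "d":[0, 0, 0.64]}, {"finger_gap":0, "d":[0, 0, 0.56]}, {"finger_gap":0}, {"finger_gap":0}]}}

```text
time: 12.95
position: [0.5089, 0.2811, 0.1228]
ee_rot: [[0.521, 0.853, 0.001], [0.853, -0.521, 0.0], [0.001, 0.001, -1.0]]
wrist_force: [-0.6, 0.8, -1.2]
width: 0.253
grip_force: 15.0
```

```bash
python3 - <<'E'
from h import *
s=state(); print(s["width"],s["grip_force"],np.round(s["position"],4),np.round(s["ee_rot"],3).tolist(),np.round(s["joints"],3))
o=[]
for n,(u,v) in (("scene",(270,150)),("top",(175,235)),("wrist",(274,260))):
    c=capture(n); np.save(n+"5.npy",c,allow_pickle=True)
    w,h=(280,280) if n=="wrist" else (100,100)
    u0,v0=max(0,u-w//2),max(0,v-h//2); im=cv2.resize(c["color"][v0:v0+h,u0:u0+w],(266,266),interpolation=cv2.INTER_CUBIC); o.append(cv2.resize(im,(266,266))); print(n,u0,v0,w)
cv2.imwrite("pics/c5.png",np.hstack(o)[...,::-1])
E
```

```text
0.25339626619084427 15.000021585692593 [0.5089 0.2811 0.1228] [[0.521, 0.853, 0.001], [0.853, -0.521, 0.0], [0.001, 0.001, -1.0]] [ 0.166  0.364 -0.859  1.727  0.296  1.185 -1.322]
scene 220 100 100
top 125 185 100
wrist 134 120 280
```

View pics/c5.png

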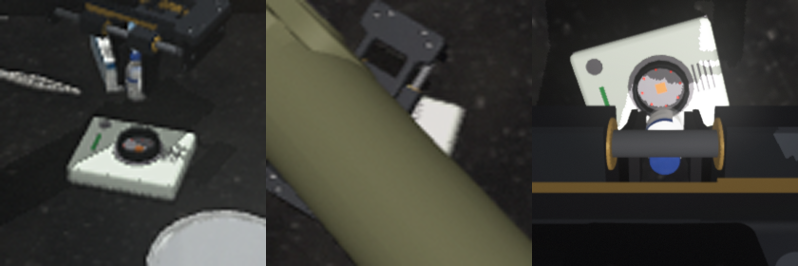

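The left crop (scene) shows the held vial upright at full-image pixel (271,129), directly above the hood at (272,155). The right crop (wrist) shows the vial's body just short of the hood ring. I'll measure both in the same view.

```bash
python3 - <<'E'
from h import *
c=np.load("scene5.npy",allow_pickle=True).item(); P=cloud(c); z=P[...,2]
col=c["color"]
for v in range(117,140):
    r=[(u,*(P[v,u]*1000).round(0).astype(int),tuple(int(a) for a in col[v,u])) for u in range(262,281) if np.isfinite(P[v,u,0]) and .255<P[v,u,1]<.31 and z[v,u]>.08]
    if r:
        q=np.array([a[1:4] for a in r]); print(v,r[0][0],r[-1][0],"x",q[:,0].min(),q[:,0].max(),"y",q[:,1].min(),q[:,1].max(),"z",int(q[:,2].mean()))
g=(z>.042)&(z<.054)&(np.hypot(P[...,0]-.506,P[...,1]-.283)<.035); q=(P[g][:,:2]*1000).astype(np.float32); print("scene hood",cv2.minEnclosingCircle(q),cv2.minAreaRect(q))
c=np.load("wrist5.npy",allow_pickle=True).item(); P=cloud(c); z=P[...,2]
for nm,lo,hi in (("rim",.0445,.052),("floor",.0325,.037)):
    g=(z>lo)&(z<hi)&(np.hypot(P[...,0]-.508,P[...,1]-.283)<.03); q=(P[g][:,:2]*1000).astype(np.float32); print(nm,g.sum(),cv2.minEnclosingCircle(q),q.min(0),q.max(0))
g=(z>.105)&(z<.18)&(np.hypot(P[...,0]-.5089,P[...,1]-.2811)<.02)
vs,us=np.nonzero(g)
for v in range(vs.min(),vs.max()+1,4):
    k=us[vs==v]
    if len(k): q=P[v,k]*1000; i=len(k)//2; print("wrist row",v,k.min(),k.max(),q.min(0).round(0),q.max(0).round(0))
E
```

```text
117 262 267 x 484 498 y 283 288 z 172
118 262 269 x 484 503 y 280 297 z 167
119 262 280 x 483 535 y 272 295 z 165
120 262 280 x 483 535 y 265 291 z 165
121 262 279 x 483 532 y 263 286 z 164
122 263 279 x 486 532 y 262 286 z 162
123 263 279 x 486 531 y 262 289 z 158
124 263 279 x 485 531 y 261 288 z 155
125 263 279 x 485 531 y 260 283 z 152
126 264 278 x 488 528 y 263 285 z 150
127 264 278 x 488 528 y 263 282 z 146
128 264 278 x 488 528 y 264 284 z 142
129 264 278 x 487 528 y 262 285 z 139
130 264 279 x 487 531 y 262 285 z 135
131 264 279 x 487 531 y 263 285 z 132
132 266 278 x 493 528 y 262 280 z 130
133 268 277 x 499 525 y 263 275 z 128
134 268 276 x 499 522 y 262 271 z 125
135 268 275 x 499 519 y 262 273 z 122
136 268 274 x 499 516 y 270 278 z 116
137 270 272 x 504 510 y 270 272 z 113
scene hood ((504.5531005859375, 284.71392822265625), 27.375099182128906) ((505.7886962890625, 283.4280700683594), (46.98594284057617, 48.516807556152344), 42.07798767089844)
rim 711 ((508.5526428222656, 283.5519104003906), 24.563922882080078) [484.25513 259.3998 ] [533.05597 307.94873]
floor 2406 ((507.9855041503906, 283.052978515625), 29.952484130859375) [478.478   253.80075] [537.8558 312.7978]
wrist row 232 270 277 [515. 288. 113.] [518. 291. 115.]
wrist row 236 242 285 [502. 284. 115.] [521. 300. 128.]
wrist row 240 241 300 [502. 281. 114.] [528. 299. 133.]
wrist row 244 239 301 [502. 278. 115.] [528. 300. 140.]
wrist row 248 239 302 [502. 277. 121.] [529. 299. 144.]
wrist row 252 237 303 [502. 276. 124.] [529. 300. 149.]
wrist row 256 236 305 [502. 277. 133.] [529. 300. 155.]
wrist row 288 232 314 [497. 268. 148.] [529. 297. 180.]
wrist row 292 233 314 [499. 273. 162.] [528. 295. 179.]
wrist row 296 233 314 [498. 271. 162.] [527. 293. 179.]
wrist row 300 233 314 [497. 270. 163.] [526. 292. 180.]
wrist row 304 233 314 [496. 270. 162.] [525. 291. 180.]
wrist row 308 234 313 [496. 269. 168.] [524. 288. 177.]
```

Both views agree: the vial needs about (-2, +3) mm, which is tool x +1.5 mm and tool y -3.3 mm. I'll correct, lower to above the rim and re-measure.

Scaled: 0.02 m is 0.32, 0.008 m is 0.128.

>>> {"name": "creep_tool", "arguments": {"deltas": [{"finger_gap":0, "d":[0.024, -0.0528, 0]}, {"finger_gap":0, "d":[0, 0, 0.32]}, {"finger_gap":0, "d":[0, 0, 0.32]}, {"finger_gap":0, "d":[0, 0, 0.128]}, {"finger_gap":0}, {"finger_gap":0}]}}

```text
time: 13.85
position: [0.5066, 0.2847, 0.0738]
ee_rot: [[0.52, 0.854, 0.0], [0.854, -0.52, 0.0], [0.001, 0.0, -1.0]]
wrist_force: [0.5, 0.1, 0.1]
width: 0.252
grip_force: 15.0
```

```bash
python3 - <<'E'
from h import *
s=state(); p=s["position"]; print(s["grip_force"],np.round(p,4))
c=capture("scene"); np.save("scene6.npy",c,allow_pickle=True); P=cloud(c); z=P[...,2]
col=c["color"]; o=[cv2.resize(col[110:190,230:310],(400,400),interpolation=cv2.INTER_CUBIC)]
for v in range(136,160):
    r=[(u,*(P[v,u]*1000).round(0)) for u in range(258,285) if .255<P[v,u,1]<.31 and .055<z[v,u]<.09]
    if r: q=np.array(r); print(v,"x",q[:,1].min(),q[:,1].max(),"y",q[:,2].min(),"z",q[:,3].mean().round(),q[:,3].min())
g=(z>.042)&(z<.052)&(np.hypot(P[...,0]-.506,P[...,1]-.283)<.035); q=(P[g][:,:2]*1000).astype(np.float32); print("scene hood",cv2.minEnclosingCircle(q),cv2.minAreaRect(q))
c=capture("wrist"); np.save("wrist6.npy",c,allow_pickle=True); P=cloud(c); z=P[...,2]
o.append(cv2.resize(c["color"][160:320,194:354],(400,400),interpolation=cv2.INTER_CUBIC))
g=(z>.0445)&(z<.052)&(np.hypot(P[...,0]-.508,P[...,1]-.283)<.03); q=(P[g][:,:2]*1000).astype(np.float32); print("rim",g.sum(),cv2.minEnclosingCircle(q),q.min(0),q.max(0))
g=(z>.056)&(z<.0735)&(np.hypot(P[...,0]-.5089,P[...,1]-.2811)<.02); vs,us=np.nonzero(g)
for v in sorted(set(vs))[:8]: k=us[vs==v]; q=P[v,k]*1000; print("wrist row",v,k.min(),k.max(),q.min(0).round(1),q.max(0).round(1))
cv2.imwrite("pics/c6.png",np.hstack(o)[...,::-1])
E
```

```text
14.99996373472186 [0.5066 0.2847 0.0738]
140 x 488.0 488.0 y 289.0 z 90.0 90.0
141 x 485.0 488.0 y 285.0 z 88.0 87.0
142 x 485.0 527.0 y 279.0 z 85.0 80.0
143 x 485.0 527.0 y 275.0 z 85.0 80.0
144 x 485.0 527.0 y 274.0 z 82.0 75.0
145 x 491.0 524.0 y 269.0 z 81.0 75.0
146 x 497.0 521.0 y 264.0 z 79.0 76.0
147 x 497.0 518.0 y 268.0 z 75.0 71.0
148 x 497.0 518.0 y 266.0 z 72.0 67.0
149 x 496.0 512.0 y 274.0 z 65.0 63.0
scene hood ((506.4404296875, 283.58154296875), 25.1618709564209) ((506.30169677734375, 281.91693115234375), (46.78290939331055, 43.79624557495117), 4.8285298347473145)
rim 674 ((508.9152526855469, 284.026611328125), 24.32093048095703) [488.29156 269.75494] [533.0397  308.07968]
wrist row 232 270 277 [511.6 290.7  62.7] [515.  293.1  64.4]
wrist row 233 267 280 [509.8 289.5  64.1] [516.4 293.6  67.3]
wrist row 234 265 282 [508.5 288.4  64.2] [517.1 293.9  68.8]
wrist row 235 263 284 [507.3 287.5  65.1] [517.9 294.1  70.8]
wrist row 236 262 285 [506.4 287.3  64.7] [518.4 294.2  73.5]
wrist row 237 261 287 [505.7 285.2  64.1] [518.6 294.3  73.1]
wrist row 238 260 287 [505.  285.4  66.1] [518.6 294.4  73.2]
wrist row 239 259 288 [504.  284.4  65.5] [518.8 293.9  73. ]
```

View pics/c6.png

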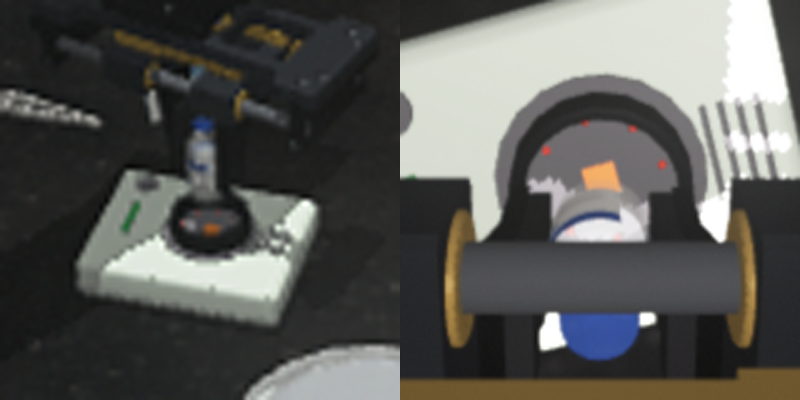

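The left crop (scene) shows the vial upright at (202,165), over the hood ring at (209,220). The right crop (wrist) shows the vial at (600,215), just this side of the ring's middle at (600,180). The measured centring is within 2 mm in both views, and the base is at about 62.5 mm, so I'll lower 21 mm.

Scaled: 0.006 m is 0.096, 0.005 m is 0.08.

>>> {"name": "creep_tool", "arguments": {"deltas": [{"finger_gap":0, "d":[0.0064, 0.0048, 0.08]}, {"finger_gap":0, "d":[0, 0, 0.096]}, {"finger_gap":0, "d":[0, 0, 0.096]}, {"finger_gap":0, "d":[0, 0, 0.064]}, {"finger_gap":0}, {"finger_gap":0}, {"finger_gap":0}, {"finger_gap":0}]}}

```text
time: 14.95
position: [0.5069, 0.2845, 0.0527]
ee_rot: [[0.52, 0.854, 0.0], [0.854, -0.52, -0.0], [0.0, 0.0, -1.0]]
wrist_force: [0.9, -0.1, 0.5]
width: 0.251
grip_force: 15.0
```

```bash
python3 - <<'E'
from h import *
c=capture("wrist"); c2=capture("scene"); s=state(); print(np.round(s["position"],4),np.round(s["wrist_force"],2),s["grip_force"])
o=[cv2.resize(c2["color"][120:180,240:300],(400,400),interpolation=cv2.INTER_CUBIC),cv2.resize(c["color"][180:280,224:324],(400,400),interpolation=cv2.INTER_CUBIC)]
cv2.imwrite("pics/c7.png",np.hstack(o)[...,::-1])
P=cloud(c); z=P[...,2]
g=(z>.0445)&(z<.05)&(np.hypot(P[...,0]-.508,P[...,1]-.283)<.03); q=(P[g][:,:2]*1000).astype(np.float32); print("rim",g.sum(),cv2.minEnclosingCircle(q))
for v in range(222,250):
    q=P[v,268:280]*1000; print(v,np.nanmedian(q,0).round(1))
E
```

```text
[0.5069 0.2845 0.0526] [-0.14  0.79  0.17] 15.000084201114987
rim 806 ((510.0918273925781, 286.8027648925781), 24.299650192260742)
222 [515.5 295.   34. ]
223 [515.2 294.6  34. ]
224 [514.8 293.8  33.9]
225 [514.4 293.4  34.1]
226 [514.  292.6  33.6]
227 [513.8 292.4  33.7]
228 [513.4 291.6  34. ]
229 [513.2 291.3  34.2]
230 [512.8 290.6  33.8]
231 [512.4 290.1  34.2]
232 [513.7 291.3  42. ]
233 [513.7 292.1  44.6]
234 [513.6 292.   46.5]
235 [513.8 292.3  48.8]
236 [514.  292.7  51.7]
237 [514.  292.6  52.9]
238 [514.  292.6  55.1]
239 [513.9 292.4  56.6]
240 [514.1 292.8  58.4]
241 [514.  292.6  60.3]
242 [514.  292.6  61.4]
243 [514.1 292.8  63.2]
244 [514.  292.7  64.7]
245 [514.  292.6  66.3]
246 [514.1 292.8  68.1]
247 [514.1 292.7  69. ]
248 [514.1 292.8  70.4]
249 [513.8 292.3  71.2]
```

View pics/c7.png

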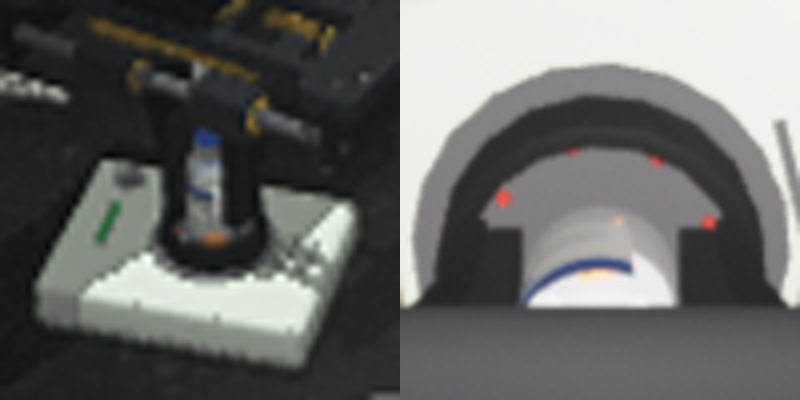

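The vial's base is inside the hood, about 8 mm above the glass. It is upright, centred to within about 1–2 mm, and shows no contact force.

```bash
python3 -c "
from plant import job_done; print(job_done())"
```

```text
the job is handed in; nothing more can be done
None
```

The job is handed in with the blue-capped vial held upright in the reader's hood, its base about 8 mm above the glass and its axis within about 2 mm of centre, with no sign of it touching the reader; the judge returned no verdict.

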